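# Paste the brake pads and lay their shims

### The job

Take the dabber brush, dip its bristles well down into the yellow paste tin, then press the brush onto the middle of the back of every brake pad on the bench, working from the robot's left to its right; then dip the brush into the white rinse pot and stand it back upright on its red saucer. Also fit one brass shim on the back of every pad, squarely centred along the pad and lying flat (each pad must get its paste before it gets its shim; the shims are too thin to pick off the blue step, so slide each out over the step's edge and pinch it there). Leave the other things on the bench where they are.

Things in the scene. Friction and masses are not known exactly. Their poses are not given: they have to be found in the camera images.
- brush: Dabber brush standing upright on its bristles, 152 high: black round bristle head 36 across and 40 high, steel ferrule, orange handle 24 across from 60 to 152 above the bristle end (grip it there from above). Origin: centre of the flat bristle end (underside); z runs up the handle. 0.12 kg.
- saucer: Red round saucer fixed to the bench, 120 across, floor 4 thick, rim 9 high. Origin: centre of its underside. The brush starts and ends standing on its floor.
- tin: Yellow open paste tin, loose, 0.5 kg, 84 across, inner diameter 78, 60 high, floor 4 thick; the paste is a film that is not shown. Origin: centre of the underside, z up.
- pot: White open rinse pot, loose, 0.5 kg, same size as the tin: 84 across, inner diameter 78, 60 high, floor 4 thick; nothing is shown in it. Origin: centre of the underside.
- step: Blue raised step fixed to the bench on the robot's right, 340 (x) x 280 (y) x 70 high. Origin: centre of the underside; its +y side faces the brake pads.
- step_edge (a point): Middle of the top edge of the step's +y side, the edge over which the shims are slid; the frame's x runs along the edge, y points outward off it. The side below is clear down to the bench, 70 lower.
- pad_1: Leftmost (largest y) van brake pad lying back up, friction lining down. Back plate 6 thick, 150 long (its x): middle 62 x 46, with a 28 wide ear, 44 long, at either end; lining 62 x 46 x 12 thick below the middle only, so the ears stand 12 clear of the bench. Origin: centre of the underside; the back (top face) is 18 above it. Loose, about 0.4 kg. May be absent. 
- pad_2: Middle van brake pad lying back up, friction lining down. Back plate 6 thick, 150 long (its x): middle 62 x 46, with a 28 wide ear, 44 long, at either end; lining 62 x 46 x 12 thick below the middle only, so the ears stand 12 clear of the bench. Origin: centre of the underside; the back (top face) is 18 above it. Loose, about 0.4 kg. May be absent. 
- pad_3: Rightmost (smallest y) van brake pad lying back up, friction lining down. Back plate 6 thick, 150 long (its x): middle 62 x 46, with a 28 wide ear, 44 long, at either end; lining 62 x 46 x 12 thick below the middle only, so the ears stand 12 clear of the bench. Origin: centre of the underside; the back (top face) is 18 above it. Loose, about 0.4 kg. May be absent. 
- shim_1: One of three equal shims: thin flat brass shim plate 150 (y) x 50 (x) x 2.5 thick, 0.06 kg; origin: centre of underside. Starts flat on the blue step, long axis across the edge (there too thin to pinch; closed fingertips pressed on it with about 7 to 10 N drag it along; its middle must stay on the step or it tips off). Pinch it across its 50 mm width; either face or end will do.
- shim_2: One of three equal shims: thin flat brass shim plate 150 (y) x 50 (x) x 2.5 thick, 0.06 kg; origin: centre of underside. Starts flat on the blue step, long axis across the edge (there too thin to pinch; closed fingertips pressed on it with about 7 to 10 N drag it along; its middle must stay on the step or it tips off). Pinch it across its 50 mm width; either face or end will do.
- shim_3: One of three equal shims: thin flat brass shim plate 150 (y) x 50 (x) x 2.5 thick, 0.06 kg; origin: centre of underside. Starts flat on the blue step, long axis across the edge (there too thin to pinch; closed fingertips pressed on it with about 7 to 10 N drag it along; its middle must stay on the step or it tips off). Pinch it across its 50 mm width; either face or end will do.
- bottle: Bystander: amber glass bottle, 170 high, 60 across, standing at the back left; sizes in mm.
- can: Bystander: red can, 120 high, 64 across, standing at the back; sizes in mm.
- jar: Bystander: small glass jar, 70 high, 60 across, standing at the back; sizes in mm.
- tape: Bystander: roll of black tape lying flat, 60 across, 20 high, between the pads and the step; sizes in mm.
- driver: Bystander: screwdriver lying on the bench near the robot (origin at its middle); sizes in mm.
- carton: Bystander: cardboard carton 60 x 60 x 45 high standing on the blue step behind the shims; sizes in mm.
There are look-alikes about, which are no part of the job. What is shaped like the pad_1 but pink is not meant. Leave any pink look-alike of the shim_2 alone.

How it is judged:
By the outcome, as a careful person would: the job done as asked, in the order asked, and still so for the second after the job is handed in, with the robot touching nothing.
Of pad_1, pad_2, pad_3 only 2 to 3 are there at a start; the rules pass over those that are not, and their reading is None.
At some moment in a run one of tin, pot may be knocked a few centimetres aside while the robot is not near it.
It also fails if it takes over 210 s, if anything falls off the work surface, if the arm or the gripper's body presses on something with over 40 N, if the wrist force passes 120 N, or if a joint passes its speed limit or range.

### The arm

A 7-joint arm with a two-finger parallel gripper is mounted at the origin on the work surface. World frame = base frame: x ahead of the robot, y to its left, z up, the work surface at z = 0. Lengths are in mm, angles in rad, forces in N, time in s.
With the tool pointing down it reaches from about 425 to 875 mm from the base axis. Payload 9.9 kg.
Tool frame: the origin (TCP) lies on the centre line of the jaws, within the pads' length; the fingertips stand 19 mm ahead of it and the grasp point (between the pads) is the TCP; z points along the fingers, y is the line along which they close (so a half turn about z gives the same grasp; the last joint's range is limited). The gripper opens to 85 mm and grips with 20 to 120 N. Pads are 22 mm wide; open, the fingers measure 114 mm over their backs; the gripper's body (76 mm by 85 mm) begins 54 mm behind the grasp point. The pads swing forward as they close: fully open they stand 13 mm farther back than shut.
Start: joints at [1.036, 0.576, 0.025, 1.437, -0.015, 1.129, -0.057], TCP at [294.093, -607.568, 250.289] pointing down, gripper open.
Joint ranges: [-2.76, 2.76], [-0.34, 2.15], [-1.52, 1.57], [0.19, 2.46], [-1.09, 4.23], [0.17, 1.99], [-2.82, 2.82]. Speed limits (rad/s): [2.22, 2.22, 3.01, 3.01, 3.14, 3.14, 3.14].

### API

Orientations are given as a unit quaternion [x, y, z, w].
In Python, from rig import ctrl, optics, order gives the robot as it stands. The module is installed in compiled form; this text tells all that it offers.
- The arm moves only by the shell command python3 -m handwheel 'ROWS' [FORCE]. ROWS is JSON, a list that holds one entry, the list of rows, each a list of 5 numbers: the opening, from -1 (shut) to 1 (fully open), then the shift along the tool's x, y, z in cm, then the turn about the tool's z in degrees. A call has 1 to 10 rows; each row shifts and turns the commanded pose from where the row before left it, along the tool's axes as they then stand; what a row does not reach is not made up. A row lasts 1/10 s, in which the tool goes at most 50 mm and 8.59 degrees, less where a joint would pass 70% of its speed; a pose out of reach is approached as far as the arm can. A call is refused whole if a number of a shift passes 5 or a number of a turn 8.59, either way. A call with a gripper value outside its range is refused whole. The fingers move at their own pace and stop on an object; FORCE is the grip in N (left out, the last holds). Time passes only in rows, so rows that do not move let the fingers close. It gives the time, the measured TCP pose, the force, the opening and the grip force at its end, in the units of the state.
- ctrl.state(): the state, without advancing time (a new reading comes with each control period).
- optics.grab_frame(name): name is "scene" or "top"; returns (picture, depth): 480x640x3 uint8, blue, green, red; 480x640 float32, mm along the optical axis (not along the pixel's ray), 0 where there is no reading.
- optics.camera_model(name): a dict with "intrinsics" (3x3 intrinsics, pixels), "D" ([k1, k2, p1, p2, k3] as OpenCV has them; the pictures are not rectified), "rvec" (rotation vector, rad) and "tvec" (3), from world to camera coordinates, as OpenCV has them. Camera axes: x right, y down, z forward; pixel columns grow to the right and rows downward; lengths in mm; the calibration is good to about 2 mm. A picture is of the moment at which its call begins. camera_model takes no time and is no camera call.
- order.close_job(): hands the job in; it is judged then, once.
Trained networks look in the newest picture that a camera, given by its name, has taken for a name from the list of things; names that differ only in an ending like _2 or _b are one class to them, and where a whole thing is asked for, a point or a joint stands for the part that bears it (a point fixed in the world has none). Each returns a list of dicts, best first, with "conf" (0 to 1); they miss things now and then, are a little off and sometimes report something else, mostly with a low value. They report only what shows in the picture. A call takes as long as a camera call. They do not tell look-alikes from the thing itself.
- optics.cut_out(camera, name): "region" (480x640 bool, what is visible of it) and "box" ([left, top, right, bottom] in pixels, round what is visible of it).
The state is a dict: "t": time; "q": joint angles; "qvel": joint speeds; "joint_torque": joint torques, N m; "position": TCP position; "tcp_rot": TCP orientation; "contact_force": force on the tool from outside, world axes, zero at the start; "moment": the same for the moment, N m; "gripper_width": opening from 0.0 (shut) to 1.0 (fully open); "grasp_force": force on a finger pad.
Only numpy, scipy, OpenCV 4.12 (cv2) and the standard library are available. Lean on these libraries where they do the work, as an engineer would, in place of code of your own. Each camera call takes 0.05 s, during which the arm holds its last target. There are 200 camera calls.

## Working session

There is one attempt and no reset: what is moved stays moved. The work goes in short steps, Python scripts to look and compute and a shell command to move; the robot and the scene stay as the last step left them, time stands still between calls to the robot, and variables do not carry over. Pictures are saved under pics/ and viewed, at most 14 in all, crops included, and the job is handed in when it is done.

```bash
mkdir -p pics
cat > h.py <<'E'
import numpy as np, cv2
from rig import ctrl, optics, order
from scipy.spatial.transform import Rotation as R
def cam(n):
    m=optics.camera_model(n); return m,np.array(m["intrinsics"],float),np.array(m["D"],float),cv2.Rodrigues(np.array(m["rvec"],float))[0],np.array(m["tvec"],float).ravel()
def grab(n,f=None):
    p,d=optics.grab_frame(n)
    if f: cv2.imwrite('pics/'+f,p)
    return p,d
def cloud(n,d):
    m,K,D,r,t=cam(n); v,u=np.mgrid[0:480,0:640]
    pn=cv2.undistortPoints(np.stack([u,v],-1).reshape(-1,1,2).astype(np.float64),K,D).reshape(-1,2)
    z=d.reshape(-1,1); c=np.hstack([pn*z,z]); w=(c-t)@r
    w[d.ravel()<=0]=np.nan
    return w.reshape(480,640,3)
def pix(n,P):
    m,K,D,r,t=cam(n); return cv2.projectPoints(np.array(P,float).reshape(-1,1,3),r,t,K,D)[0].reshape(-1,2)
E
python3 - <<'E'
from h import *
s=ctrl.state();print(s)
for n in ("scene","top"):
    p,d=grab(n,n+'0.png'); np.savez('pics/'+n+'0.npz',p=p,d=d)
    m,K,D,r,t=cam(n);print(n,-r.T@t,r[2],K[0,0])
E
```

```text
{'t': 0.0, 'q': array([ 1.03623851,  0.57654545,  0.02480376,  1.43792247, -0.01498851,
        1.12899158, -0.05651038]), 'qvel': array([ 0.00074833, -0.00173368,  0.00014848, -0.00177238, -0.00053561,
       -0.00159499,  0.00023447]), 'joint_torque': array([-8.62612378e-04, -7.65769601e+01,  2.25039124e+00, -2.85971260e+01,
        1.53684377e-02,  1.25168593e-02,  2.53839420e-05]), 'position': array([ 293.89998487, -607.18306374,  249.42765139]), 'tcp_rot': array([ 9.74702197e-01,  2.23505972e-01, -2.25384042e-04, -8.10721619e-04]), 'contact_force': array([-0.4830397 ,  0.02518291, -0.09744121]), 'moment': array([ 0.00179291,  0.00907334, -0.01572197]), 'grasp_force': 0.0, 'gripper_width': 0.998681313798381}
scene [1210.72761407  941.46358287 1217.94685712] [-0.40809099 -0.60422719 -0.68437654] 616.045309483503
top [ 158.5297568   -64.92305375 1742.72398167] [ 0.2004249  -0.0012907  -0.97970822] 614.6356203445769
```

View pics/top0.png

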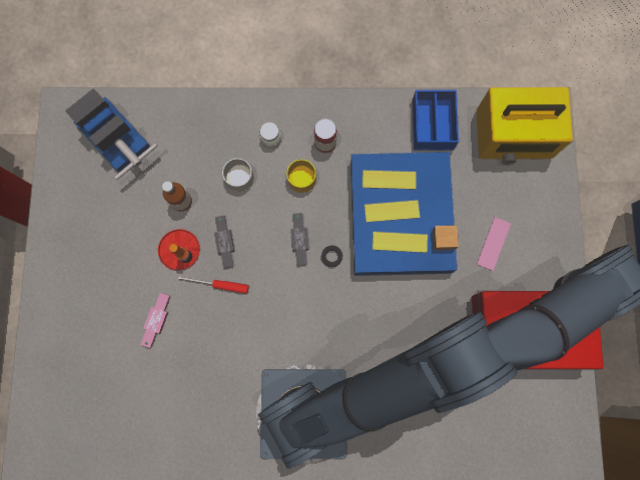

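View pics/scene0.png

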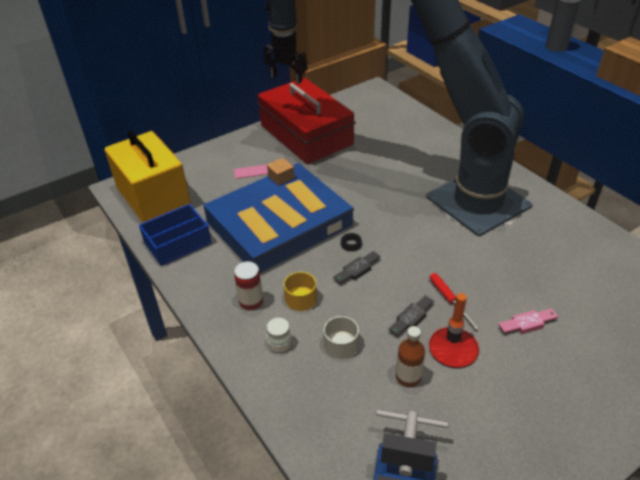

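The top view shows the pads at (224,241) and (300,239), the brush on its saucer at (180,250), the tin at (302,176), the pot at (237,173), three shims on the step, and the pink look-alikes. There are only two pads.

```bash
cat >> h.py <<'E'
def rect(P):
    (c,s,a)=cv2.minAreaRect(P[:,:2].astype(np.float32))
    if s[0]<s[1]: s=(s[1],s[0]); a+=90
    return np.round(c,1),np.round(s,1),round((a+90)%180-90,1)
def circ(P): return np.round(cv2.minEnclosingCircle(P[:,:2].astype(np.float32)),1) if 0 else tuple(np.round(np.r_[cv2.minEnclosingCircle(P[:,:2].astype(np.float32))[0],cv2.minEnclosingCircle(P[:,:2].astype(np.float32))[1]],1))
def blob(mask,uv):
    n,l=cv2.connectedComponents(mask.astype(np.uint8)); return l==l[uv[1],uv[0]] if l[uv[1],uv[0]] else l<0
E
python3 - <<'E'
from h import *
for n in ("top","scene"):
    f=np.load(f'pics/{n}0.npz'); w=cloud(n,f['d']); hsv=cv2.cvtColor(f['p'],cv2.COLOR_BGR2HSV); z=w[...,2]
    np.save(f'pics/{n}w.npy',w)
    x,y=w[...,0],w[...,1]
    sh=(z>66)&(z<90)&(hsv[...,0]>15)&(hsv[...,0]<40)&(hsv[...,1]>80)
    k,l,st,c=cv2.connectedComponentsWithStats(sh.astype(np.uint8))
    for i in range(1,k):
        if st[i,4]>150: print(n,'shim?',st[i,4],rect(w[l==i]),np.median(z[l==i]),c[i])
    stp=(z>62)&(z<85)&(hsv[...,0]>95)&(hsv[...,0]<125)&(hsv[...,1]>100)&(x>250)&(x<720)&(y<0)
    k,l,st,c=cv2.connectedComponentsWithStats(stp.astype(np.uint8)); i=1+st[1:,4].argmax(); print(n,'step',rect(w[l==i]),np.median(z[l==i]))
    lo=(z>9)&(z<26)&(hsv[...,1]<70)
    k,l,st,c=cv2.connectedComponentsWithStats(lo.astype(np.uint8))
    for i in range(1,k):
        if st[i,4]>150: print(n,'low',st[i,4],rect(w[l==i]),np.nanmean(w[l==i],0).round(1),np.median(z[l==i]))
    hi=(z>48)&(z<68)
    k,l,st,c=cv2.connectedComponentsWithStats(hi.astype(np.uint8))
    for i in range(1,k):
        if st[i,4]>60 : print(n,'rim',st[i,4],circ(w[l==i]),np.median(z[l==i]),c[i].round())
    hi=(z>80)&(x>350)&(x<800)&(y>0)
    k,l,st,c=cv2.connectedComponentsWithStats(hi.astype(np.uint8))
    for i in range(1,k):
        if st[i,4]>30 : print(n,'tall',st[i,4],circ(w[l==i]),np.nanmax(z[l==i]),c[i].round())
    red=(z<15)&(z>0)&((hsv[...,0]>172)|(hsv[...,0]<6))&(hsv[...,1]>150)
    k,l,st,c=cv2.connectedComponentsWithStats(red.astype(np.uint8)); 
    for i in range(1,k):
        if st[i,4]>300 : print(n,'red',circ(w[l==i]),c[i].round())
    ori=(z>100)&(z<165)&(hsv[...,0]>4)&(hsv[...,0]<22)&(hsv[...,1]>150)&(y>50)
    k,l,st,c=cv2.connectedComponentsWithStats(ori.astype(np.uint8))
    for i in range(1,k):
        if st[i,4]>20 : print(n,'orange',st[i,4],np.nanmean(w[l==i],0).round(1),np.nanmax(z[l==i]),circ(w[l==i]))
    u=pix(n,[[0,0,0]])
E
```

```text
top shim? 159 (array([ 784.3, -518.3]), array([174.7,  67.1]), 23.9) 78.26630070502137 [487.47798742 133.23899371]
top shim? 802 (array([ 638.4, -239.6]), array([147.4,  51.5]), 88.7) 72.32074844202455 [388.70947631 179.34289277]
top shim? 831 (array([ 547.4, -245.4]), array([148.7,  50.4]), -85.5) 71.91934995178187 [391.57160048 210.81468111]
top shim? 870 (array([ 458.9, -264.8]), array([148.2,  51.7]), 87.2) 72.07997248615452 [399.5816092  241.59655172]
top step (array([ 548.2, -276.4]), array([341. , 279.9]), 1.3) 69.4856529404538
top low 617 (array([478.9,  15.3]), array([151.4,  46.1]), 0.3) [477.5  15.3  17.2] 17.07303363180719
top low 640 (array([470.5, 230.8]), array([151.3,  46.4]), 11.9) [469.9 230.6  17.4] 17.425193110175478
top low 220 (array([429.2, -75.9]), array([57.9, 56.8]), -0.6) [429.  -77.1  18.2] 18.32389177251477
top low 188 (array([251.1, 413. ]), array([64.3, 31.1]), -18.6) [250.1 414.2  17.3] 17.520090655763283
top low 1255 (array([63. ,  0.9]), array([229.9, 102.4]), -89.7) [83.1 23.9 13.4] 13.040132775232493
top low 403 (array([-70.7,  88.7]), array([89.8,
[... 5585 characters left out ...]
4 (np.float64(430.5), np.float64(344.3), np.float64(15.4)) 157.79864225855235 [460. 307.]
scene tall 813 (np.float64(595.6), np.float64(362.8), np.float64(31.6)) 173.5248275444488 [412. 349.]
scene tall 1864 (np.float64(730.9), np.float64(522.6), np.float64(69.2)) 145.0691195224547 [410. 448.]
scene tall 45 (np.float64(786.2), np.float64(585.3), np.float64(19.5)) 114.66079886728114 [411. 478.]
scene red (np.float64(453.4), np.float64(364.9), np.float64(60.9)) [453. 349.]
scene orange 180 [437.5 345.8 135. ] 157.0939448450502 (np.float64(434.7), np.float64(343.8), np.float64(14.0))
scene orange 409 [605.1 372.3 118. ] 148.75323639284036 (np.float64(600.3), np.float64(366.9), np.float64(26.6))
```

```bash
python3 -m handwheel '[[[1,0,0,0,8.59],[1,0,0,0,8.59],[1,0,0,0,8.59],[1,1.9,-4.33,0,0],[1,1.9,-4.33,0,0],[1,1.9,-4.33,0,0],[1,1.9,-4.33,0,0],[1,1.9,-4.33,0,0],[1,1.9,-4.33,0,0],[1,1.9,-4.33,0,0]]]' 40
python3 -m handwheel '[[[1,1.9,-4.33,0,0],[1,1.9,-4.33,0,0],[1,1.9,-4.33,0,0],[1,1.9,-4.33,0,0],[1,1.9,-4.33,0,0],[1,1.9,-4.33,0,0],[1,1.9,-4.33,0,0],[1,0,0,0,0]]]'
python3 -m handwheel '[[[1,-1.4,-3.7,0,0],[1,-1.4,-3.7,0,0],[1,-1.4,-3.7,0,0],[1,-1.4,-3.7,0,0],[1,-1.4,-3.7,0,0],[1,-1.4,-3.7,0,0],[1,-1.4,-3.7,0,0],[1,-1.4,-3.7,0,0],[1,-1.4,-3.7,0,0],[1,0,0,0,0]]]'
cat >> h.py <<'E'
def yaw(s):
    M=R.from_quat(s['tcp_rot']).as_matrix(); return M
def go(*P):
    "shift in tool cm to world point(s), straight from the state"
    s=ctrl.state(); M=yaw(s); p=s['position']
    print('pos',p.round(1),'yaw',round(np.degrees(np.arctan2(M[1,0],M[0,0])),2),'t',round(s['t'],1))
    for q in P:
        q=np.array(q,float); print(q,'->',(M.T@(q-p)/10).round(2)); p=q
E
python3 -c "
from h import *
go((430.5,341,250),(430.5,341,120))"
```

```text
t: 1.1
position: [427.1, -302.4, 250.2]
tcp_rot: [1.0, 0.001, -0.0, -0.0]
contact_force: [1.7, -0.5, 1.1]
gripper_width: 1.002
grasp_force: 0.0
t: 1.9
position: [561.2, 7.0, 249.7]
tcp_rot: [1.0, 0.005, 0.0, -0.002]
contact_force: [-0.9, 0.6, 0.1]
gripper_width: 1.0
grasp_force: 0.0
t: 2.9
position: [429.9, 337.4, 250.0]
tcp_rot: [1.0, 0.005, -0.001, -0.001]
contact_force: [0.2, -0.2, -0.1]
gripper_width: 1.001
grasp_force: 0.0
pos [429.9 337.4 250. ] yaw 0.52 t 2.9
[430.5 341.  250. ] -> [ 0.06 -0.36 -0.  ]
[430.5 341.  120. ] -> [ 0.02  0.04 13.  ]
```

```bash
python3 -m handwheel '[[[1,0.06,-0.36,2,0],[1,0,0,3,0],[1,0,0,3,0],[1,0,0,3,0],[1,0,0,2,0],[1,0,0,0,0],[1,0,0,0,0]]]' 40
python3 -m handwheel '[[[-1,0,0,0,0],[-1,0,0,0,0],[-1,0,0,0,0],[-1,0,0,0,0],[-1,0,0,0,0],[-1,0,0,0,0],[-1,0,0,0,0],[-1,0,0,0,0],[-1,0,0,0,0],[-1,0,0,0,0]]]' 40
python3 -m handwheel '[[[-1,0,0,-1,0],[-1,0,0,-3,0],[-1,0,0,-3,0],[-1,0,0,-3,0],[-1,0,0,0,0],[-1,0,0,0,0]]]'
python3 - <<'E'
from h import *
p,d=grab("scene"); cv2.imwrite('pics/s1.png',cv2.resize(p[180:400,230:560],None,fx=2,fy=2))
w=cloud("scene",d); hsv=cv2.cvtColor(p,cv2.COLOR_BGR2HSV); z=w[...,2];
m=(z>48)&(z<68)
for u in [(299,285),(340,332)]:pass
k,l,st,c=cv2.connectedComponentsWithStats(m.astype(np.uint8))
for i in range(1,k):
    if 200<st[i,4]<400 and abs(c[i][0]-320)<40: print(circ(w[l==i]),c[i])
go((662,11.5,230))
E
```

```text
t: 3.6
position: [433.9, 335.0, 120.5]
tcp_rot: [1.0, 0.0, -0.0, 0.0]
contact_force: [-0.5, 0.3, -0.3]
gripper_width: 1.002
grasp_force: 0.0
t: 4.6
position: [434.0, 335.9, 120.8]
tcp_rot: [1.0, 0.001, 0.0, -0.0]
contact_force: [-1.9, 1.2, 5.3]
gripper_width: 0.268
grasp_force: 39.7
t: 5.2
position: [433.7, 335.3, 220.9]
tcp_rot: [1.0, 0.001, 0.0, -0.0]
contact_force: [-0.4, -0.5, -2.2]
gripper_width: 0.269
grasp_force: 39.5
(np.float64(664.1), np.float64(15.4), np.float64(45.9)) [298.95703125 285.53125   ]
(np.float64(669.7), np.float64(195.3), np.float64(45.3)) [340.05723906 331.92255892]
pos [433.3 335.  220. ] yaw 0.06 t 5.2
[662.   11.5 230. ] -> [22.83 32.37 -1.  ]
```

View pics/s1.png

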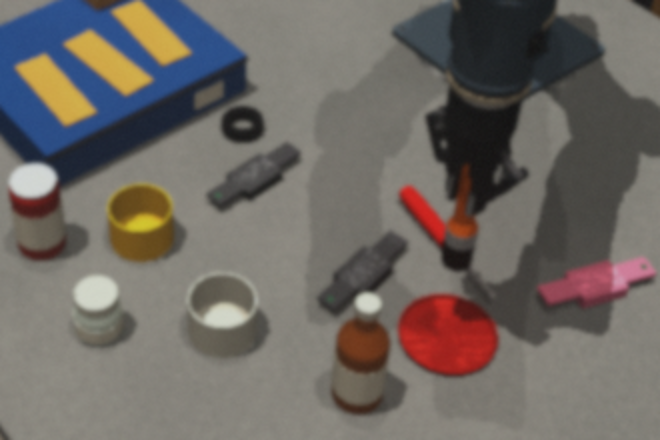

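```bash
python3 -m handwheel '[[[-1,2.53,3.6,0,0],[-1,2.53,3.6,0,0],[-1,2.53,3.6,0,0],[-1,2.53,3.6,0,0],[-1,2.53,3.6,0,0],[-1,2.53,3.6,0,0],[-1,2.53,3.6,0,0],[-1,2.53,3.6,0,0],[-1,2.53,3.57,0,0],[-1,0,0,0,0]]]'
python3 -m handwheel '[[[-1,0,0,0,0],[-1,0,0,0,0],[-1,0,0,0,0],[-1,0,0,0,0]]]'
python3 - <<'E'
from h import *
p,d=grab("scene"); cv2.imwrite('pics/s2.png',cv2.resize(p[160:380,200:530],None,fx=2,fy=2))
w=cloud("scene",d); z=w[...,2]
x,y=w[...,0],w[...,1]
near=(np.abs(x-662)<50)&(np.abs(y-12)<50)
for a in range(60,180,15):
    m=near&(z>=a)&(z<a+15)
    if m.sum(): print(a,m.sum(),np.median(x[m]).round(1),np.median(y[m]).round(1))
print(np.nanmin(z[near&(z>70)]))
for m in [near&(z>48)&(z<66)]: print(circ(w[m]))
go((662,11.5,124))
E
```

```text
t: 6.25
position: [663.3, 3.8, 218.1]
tcp_rot: [1.0, -0.004, -0.001, 0.002]
contact_force: [-0.4, 0.3, -2.3]
gripper_width: 0.27
grasp_force: 39.5
t: 6.65
position: [661.3, 13.2, 220.3]
tcp_rot: [1.0, 0.001, -0.0, -0.0]
contact_force: [-0.7, -0.1, -1.5]
gripper_width: 0.269
grasp_force: 39.5
60 20 673.4 30.0
90 11 665.4 29.6
105 53 669.1 30.0
120 64 669.3 29.3
135 59 669.1 29.4
150 73 669.4 29.6
165 78 667.6 25.8
101.06099857221905
(np.float64(664.8), np.float64(14.1), np.float64(44.8))
pos [661.4  13.  220.4] yaw 0.14 t 6.7
[662.   11.5 124. ] -> [0.06 0.15 9.64]
```

View pics/s2.png

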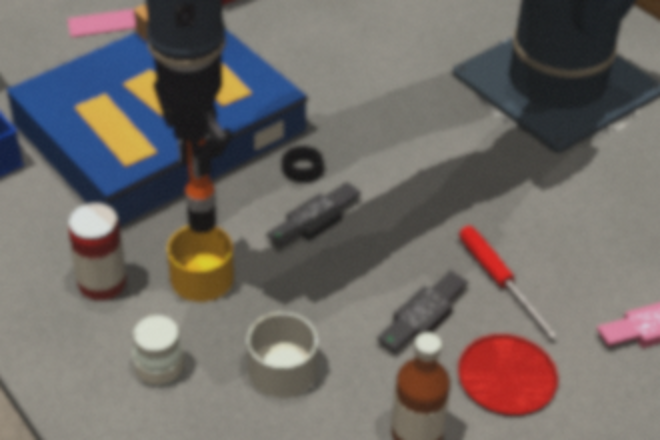

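```bash
python3 -m handwheel '[[[-1,0.2,0.1,2,0],[-1,0,0,2.5,0],[-1,0,0,2.5,0],[-1,0,0,1.5,0],[-1,0,0,0.6,0],[-1,0,0,0.4,0],[-1,0,0,0,0],[-1,0,0,0,0],[-1,0,0,0,0],[-1,0,0,0,0]]]'
python3 -m handwheel '[[[-1,0,0,-0.5,0],[-1,0,0,-3,0],[-1,0,0,-3,0],[-1,0,0,-3,0],[-1,0,0,0,0],[-1,0,0,0,0],[-1,0,0,0,0]]]'
python3 - <<'E'
from h import *
go((475,231,220),(475,231,146))
E
```

```text
t: 7.7
position: [664.1, 10.9, 126.0]
tcp_rot: [1.0, 0.0, 0.001, -0.0]
contact_force: [-0.2, 1.0, -1.9]
gripper_width: 0.269
grasp_force: 39.5
t: 8.4
position: [663.1, 10.9, 219.3]
tcp_rot: [1.0, 0.001, -0.001, 0.0]
contact_force: [-0.6, 0.4, -2.1]
gripper_width: 0.275
grasp_force: 39.6
pos [663.1  10.9 219.3] yaw 0.07 t 8.4
[475. 231. 220.] -> [-18.78 -22.03  -0.03]
[475. 231. 146.] -> [ 0.01 -0.    7.4 ]
```

```bash
python3 -m handwheel '[[[-1,0,0,3,0],[-1,0,0,3,0],[-1,0,0,2.5,0],[-1,0,0,0.8,0],[-1,0,0,0.2,0],[-1,0,0,0.2,0],[-1,0,0,0,0]]]'
python3 -m handwheel '[[[-1,0,0,0.1,0],[-1,0,0,0.1,0]]]'
```

```text
t: 9.1
position: [664.3, 10.9, 124.2]
tcp_rot: [1.0, 0.0, 0.001, -0.0]
contact_force: [-0.1, -0.0, -0.2]
gripper_width: 0.273
grasp_force: 39.5
t: 9.3
position: [664.2, 10.9, 122.1]
tcp_rot: [1.0, 0.0, 0.001, -0.0]
contact_force: [0.4, 0.0, -1.8]
gripper_width: 0.27
grasp_force: 39.5
```

```bash
python3 -m handwheel '[[[-1,0,0,0.15,0],[-1,0,0,0,0],[-1,0,0,-2,0],[-1,0,0,-4,0],[-1,0,0,-4,0],[-1,0,0,0,0]]]'
python3 -m handwheel '[[[-1,-2.36,-2.76,0,0],[-1,-2.36,-2.76,0,0],[-1,-2.36,-2.76,0,0],[-1,-2.36,-2.76,0,0],[-1,-2.36,-2.76,0,0],[-1,-2.36,-2.76,0,0],[-1,-2.36,-2.76,0,0],[-1,-2.36,-2.76,0,0],[-1,0,0,0,0],[-1,0,0,0,0]]]'
python3 -m handwheel '[[[-1,0,0,3,0],[-1,0,0,3,0],[-1,0,0,1.3,0],[-1,0,0,0,0],[-1,0,0,0,0],[-1,0,0,0,0]]]'
python3 -c "
from h import *
p,d=grab('scene'); cv2.imwrite('pics/s3.png',cv2.resize(p[160:380,230:560],None,fx=2,fy=2))
go((475,231,135))"
```

```text
t: 9.9
position: [666.6, 10.9, 226.1]
tcp_rot: [1.0, 0.0, 0.005, -0.0]
contact_force: [0.2, -0.0, -1.4]
gripper_width: 0.267
grasp_force: 39.6
t: 10.9
position: [474.2, 232.2, 219.7]
tcp_rot: [1.0, 0.002, 0.0, -0.0]
contact_force: [0.8, -0.4, -1.3]
gripper_width: 0.268
grasp_force: 39.7
t: 11.5
position: [475.6, 231.3, 147.7]
tcp_rot: [1.0, 0.0, 0.001, -0.0]
contact_force: [-0.3, -0.1, -1.8]
gripper_width: 0.268
grasp_force: 39.7
pos [475.6 231.5 147.8] yaw 0.02 t 11.6
[475. 231. 135.] -> [-0.06  0.05  1.28]
```

View pics/s3.png

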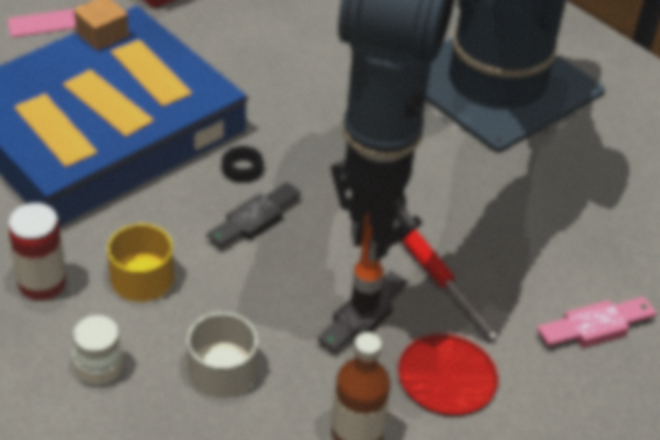

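```bash
python3 -m handwheel '[[[-1,0,0,0.7,0],[-1,0,0,0.4,0],[-1,0,0,0.2,0],[-1,0,0,0,0]]]'
python3 -m handwheel '[[[-1,0,0,0.1,0],[-1,0,0,0.1,0]]]'
```

```text
t: 11.95
position: [475.2, 232.2, 134.6]
tcp_rot: [1.0, 0.001, 0.001, -0.001]
contact_force: [-1.8, 0.7, 9.1]
gripper_width: 0.274
grasp_force: 40.3
t: 12.15
position: [476.0, 232.4, 134.2]
tcp_rot: [1.0, 0.001, 0.002, -0.001]
contact_force: [-3.8, -1.1, 32.5]
gripper_width: 0.27
grasp_force: 42.7
```

```bash
python3 -m handwheel '[[[-1,0,0,-1,0],[-1,0,0,-3,0],[-1,0,0,-2,0],[-1,0.12,3.6,0,0],[-1,0.13,3.6,0,0],[-1,0.13,3.6,0,0],[-1,0.13,3.6,0,0],[-1,0.13,3.6,0,0],[-1,0.13,3.6,0,0],[-1,0,0,0,0]]]'
python3 -m handwheel '[[[-1,0,0,0,0],[-1,0,0,2,0],[-1,0,0,2.4,0],[-1,0,0,0,0],[-1,0,0,0,0],[-1,0,0,0,0]]]'
python3 -c "
from h import *
p,d=grab('scene'); cv2.imwrite('pics/s4.png',cv2.resize(p[200:360,220:480],None,fx=2,fy=2))
go((483,15.5,136))"
```

```text
t: 13.15
position: [482.3, 10.1, 191.8]
tcp_rot: [1.0, -0.003, -0.0, 0.001]
contact_force: [0.5, 0.2, -1.0]
gripper_width: 0.266
grasp_force: 39.8
t: 13.75
position: [483.2, 16.2, 148.7]
tcp_rot: [1.0, 0.001, 0.001, -0.0]
contact_force: [-0.2, 0.3, -1.2]
gripper_width: 0.273
grasp_force: 39.7
pos [483.3  16.  148.8] yaw 0.1 t 13.8
[483.   15.5 136. ] -> [-0.03  0.05  1.28]
```

View pics/s4.png

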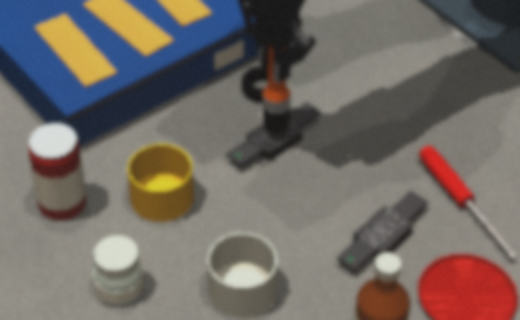

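```bash
python3 -m handwheel '[[[-1,0,0,0.8,0],[-1,0,0,0.4,0],[-1,0,0,0.2,0],[-1,0,0,0,0],[-1,0,0,0,0]]]'
python3 -m handwheel '[[[-1,0,0,0.1,0],[-1,0,0,0,0]]]'
python3 -m handwheel '[[[-1,0,0,-1,0],[-1,0,0,-4,0],[-1,0,0,-4,0],[-1,0,0,0,0],[-1,0,0,0,0]]]'
python3 - <<'E'
from h import *
for n in("scene","top"):
    p,d=grab(n); w=cloud(n,d); z=w[...,2]; hsv=cv2.cvtColor(p,cv2.COLOR_BGR2HSV)
    m=(z>48)&(z<66)&(w[...,0]>580)&(w[...,0]<740)&(w[...,1]>120)&(w[...,1]<300)
    k,l,st,c=cv2.connectedComponentsWithStats(m.astype(np.uint8))
    print(n,[(circ(w[l==i]),st[i,4]) for i in range(1,k) if st[i,4]>60])
go((667,195,224))
E
```

```text
t: 14.3
position: [482.8, 15.5, 134.4]
tcp_rot: [1.0, 0.0, 0.0, -0.0]
contact_force: [-2.7, -0.1, 11.0]
gripper_width: 0.274
grasp_force: 41.1
t: 14.5
position: [483.4, 15.2, 134.2]
tcp_rot: [1.0, 0.0, 0.001, 0.0]
contact_force: [-3.4, -1.5, 20.5]
gripper_width: 0.269
grasp_force: 41.9
t: 15.0
position: [482.9, 15.6, 223.4]
tcp_rot: [1.0, 0.0, 0.001, -0.0]
contact_force: [0.3, 1.0, -1.9]
gripper_width: 0.27
grasp_force: 39.9
scene [((np.float64(667.7), np.float64(196.1), np.float64(44.4)), np.int32(286))]
top [((np.float64(663.0), np.float64(192.7), np.float64(43.1)), np.int32(155))]
pos [481.9  15.5 221.9] yaw 0.06 t 15.1
[667. 195. 224.] -> [ 18.53 -17.93  -0.25]
```

```bash
python3 -m handwheel '[[[-1,3.08,-2.98,0,0],[-1,3.08,-2.98,0,0],[-1,3.08,-2.98,0,0],[-1,3.08,-2.98,0,0],[-1,3.08,-2.98,0,0],[-1,3.08,-2.98,0,0],[-1,0,0,0,0],[-1,0,0,0,0],[-1,0,0,2,0],[-1,0,0,2,0]]]'
python3 -c "
from h import *
p,d=grab('scene'); cv2.imwrite('pics/s5.png',cv2.resize(p[200:400,220:480],None,fx=2,fy=2))
go((668,194.5,122))"
```

```text
t: 16.1
position: [666.7, 193.1, 181.9]
tcp_rot: [1.0, -0.0, -0.0, 0.0]
contact_force: [-0.1, 0.3, -1.8]
gripper_width: 0.272
grasp_force: 39.9
pos [664.9 192.5 177.9] yaw -0.01 t 16.1
[668.  194.5 122. ] -> [ 0.34 -0.22  5.58]
```

View pics/s5.png

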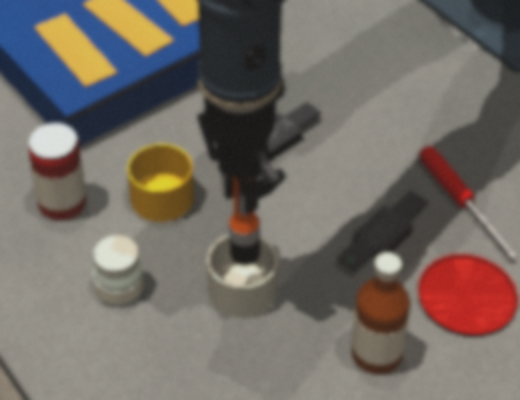

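```bash
python3 -m handwheel '[[[-1,0,0,2.5,0],[-1,0,0,2,0],[-1,0,0,1,0],[-1,0,0,0.4,0],[-1,0,0,0,0],[-1,0,0,0,0]]]'
python3 -m handwheel '[[[-1,0,0,-1,0],[-1,0,0,-4,0],[-1,0,0,-4,0],[-1,0,0,-1,0],[-1,0,0,0,0]]]'
python3 -m handwheel '[[[-1,-3.04,-2.4,0,0],[-1,-3.04,-2.4,0,0],[-1,-3.04,-2.4,0,0],[-1,-3.04,-2.4,0,0],[-1,-3.04,-2.4,0,0],[-1,-3.04,-2.4,0,0],[-1,-3.04,-2.4,0,0],[-1,0,0,0,0],[-1,0,0,0,0],[-1,0,0,0,0]]]'
python3 -m handwheel '[[[-1,0,0,3,0],[-1,0,0,3,0],[-1,0,0,2,0],[-1,0,0,0,0],[-1,0,0,0,0]]]'
python3 -c "
from h import *
go((455,362,121))"
```

```text
t: 16.75
position: [667.7, 194.5, 124.8]
tcp_rot: [1.0, 0.0, 0.001, -0.0]
contact_force: [-0.1, -0.4, -0.4]
gripper_width: 0.271
grasp_force: 39.9
t: 17.25
position: [668.5, 194.9, 227.4]
tcp_rot: [1.0, 0.0, 0.003, -0.001]
contact_force: [0.5, -0.0, -1.4]
gripper_width: 0.268
grasp_force: 39.9
t: 18.25
position: [454.9, 361.2, 223.2]
tcp_rot: [1.0, -0.0, -0.0, 0.001]
contact_force: [1.0, -0.5, -1.8]
gripper_width: 0.27
grasp_force: 39.8
t: 18.75
position: [455.2, 361.5, 143.9]
tcp_rot: [1.0, -0.0, -0.0, 0.0]
contact_force: [-0.4, 0.3, -1.8]
gripper_width: 0.265
grasp_force: 39.8
pos [455.2 361.5 143.9] yaw -0.04 t 18.8
[455. 362. 121.] -> [-0.02 -0.05  2.29]
```

```bash
python3 -m handwheel '[[[-1,0,0,1.5,0],[-1,0,0,0.6,0],[-1,0,0,0.1,0],[-1,0,0,0.1,0],[-1,0,0,0,0],[-1,0,0,0,0]]]'
```

```text
t: 19.35
position: [454.5, 362.4, 121.3]
tcp_rot: [1.0, 0.0, 0.0, -0.0]
contact_force: [-0.0, -0.3, -1.1]
gripper_width: 0.271
grasp_force: 39.8
```

```bash
python3 -m handwheel '[[[-1,0,0,0.1,0],[-1,0,0,0,0]]]'
python3 -m handwheel '[[[0,0,0,0,0],[0,0,0,0,0],[0,0,0,0,0],[0.5,0,0,0,0],[0.5,0,0,0,0],[0.5,0,0,0,0],[1,0,0,0,0],[1,0,0,0,0],[1,0,0,0,0],[1,0,0,0,0]]]'
python3 -m handwheel '[[[1,0,0,-1,0],[1,0,0,-3,0],[1,0,0,-3,0],[1,0,0,-3,0],[1,0,0,-3,0],[1,0,0,0,0],[1,0,0,0,0]]]'
python3 - <<'E'
from h import *
p,d=grab("scene"); cv2.imwrite('pics/s6.png',cv2.resize(p[180:400,230:560],None,fx=2,fy=2))
f={}
for n in("scene","top"):
    p,d=grab(n); w=cloud(n,d); z=w[...,2]; hsv=cv2.cvtColor(p,cv2.COLOR_BGR2HSV)
    lo=(z>9)&(z<26)&(hsv[...,1]<70)&(w[...,0]>380)&(w[...,0]<600)&(w[...,1]>-40)
    k,l,st,c=cv2.connectedComponentsWithStats(lo.astype(np.uint8))
    for i in range(1,k):
        if st[i,4]>150: print(n,'pad',st[i,4],rect(w[l==i]),np.nanmean(w[l==i],0).round(1))
go((460,200,250),(560,-50,250),(639,-239,250))
E
```

```text
t: 19.55
position: [454.5, 362.6, 120.4]
tcp_rot: [1.0, 0.001, 0.0, -0.0]
contact_force: [-0.3, -0.5, 3.8]
gripper_width: 0.27
grasp_force: 40.4
t: 20.55
position: [454.3, 362.3, 119.8]
tcp_rot: [1.0, 0.001, -0.0, -0.0]
contact_force: [0.1, 0.3, 0.4]
gripper_width: 1.004
grasp_force: 0.0
t: 21.25
position: [454.5, 362.4, 250.9]
tcp_rot: [1.0, 0.0, 0.001, -0.001]
contact_force: [-0.3, 0.1, -1.1]
gripper_width: 0.995
grasp_force: 0.0
scene pad 583 (array([482.8,  17.5]), array([154.8,  51.3]), 5.2) [485.1  19.4  16.1]
scene pad 752 (array([474.1, 233.4]), array([156.7,  51.7]), 11.8) [476.1 235.3  16.5]
top pad 615 (array([478.1,  15.4]), array([151.6,  46.1]), 5.5) [477.1  15.3  17.2]
top pad 629 (array([471.3, 231.8]), array([150. ,  48.5]), 11.2) [470.3 230.7  17.2]
pos [453.8 361.9 249. ] yaw 0.07 t 21.4
[460. 200. 250.] -> [ 0.6  16.19 -0.09]
[560. -50. 250.] -> [9.970e+00 2.501e+01 2.000e-02]
[ 639. -239.  250.] -> [7.880e+00 1.891e+01 1.000e-02]
```

View pics/s6.png

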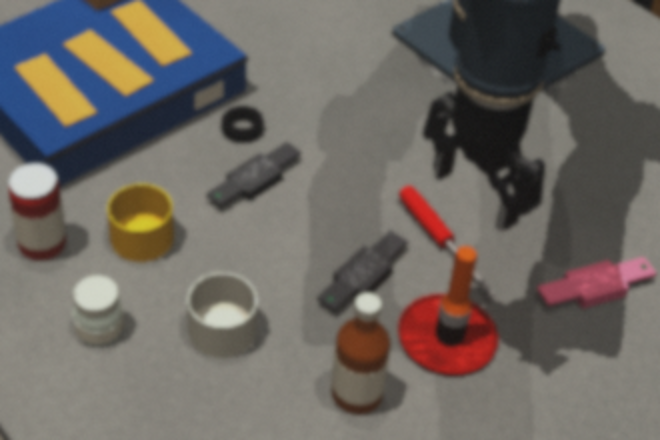

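```bash
python3 -m handwheel '[[[-1,0.67,4.4,0,0],[-1,0.67,4.4,0,0],[-1,0.67,4.4,0,0],[-1,0.67,4.4,0,0],[-1,0.67,4.4,0,0],[-1,0.67,4.4,0,0],[-1,0.67,4.4,0,0],[-1,0.67,4.4,0,0],[-1,0.67,4.4,0,0],[-1,0.67,4.4,0,0]]]'
python3 -m handwheel '[[[-1,0.67,4.4,0,0],[-1,0.67,4.4,0,0],[-1,0.67,4.4,0,0],[-1,0.67,4.4,0,0],[-1,0,0,0,0],[-1,0,0,0,-8.59],[-1,0,0,0,-8.59],[-1,0,0,0,-8.59],[-1,0,0,0,-8.59],[-1,0,0,0,-8.59]]]'
python3 -m handwheel '[[[-1,0,0,3,-8.59],[-1,0,0,3,-8.59],[-1,0,0,3,-8.59],[-1,0,0,2,-8.59],[-1,0,0,1,-8.59],[-1,0,0,1,-8.59],[-1,0,0,0,0],[-1,0,0,0,0],[-1,0,0,0,0]]]'
python3 - <<'E'
from h import *
print(ctrl.state()['q'].round(2))
go((548,-254,92))
E
```

```text
t: 22.4
position: [521.3, -79.4, 249.0]
tcp_rot: [1.0, 0.001, -0.001, -0.0]
contact_force: [0.7, 0.3, 0.8]
gripper_width: 0.001
grasp_force: 0.0
t: 23.4
position: [548.3, -253.0, 248.8]
tcp_rot: [0.929, 0.37, -0.001, -0.001]
contact_force: [0.4, -0.4, -0.1]
gripper_width: -0.002
grasp_force: 0.0
t: 24.3
position: [548.9, -253.5, 120.2]
tcp_rot: [0.68, 0.733, 0.0, 0.0]
contact_force: [-0.0, 0.8, 0.4]
gripper_width: 0.001
grasp_force: 0.0
[ 0.56  0.62 -0.32  1.77  0.26  0.79  0.18]
pos [ 548.9 -253.5  120.2] yaw 94.36 t 24.3
[ 548. -254.   92.] -> [-0.05 -0.1   2.82]
```

```bash
python3 -m handwheel '[[[-1,0,-0.1,1.5,0],[-1,0,0,0.8,0],[-1,0,0,0.3,0],[-1,0,0,0,0],[-1,0,0,0,0]]]'
python3 -m handwheel '[[[-1,0,0,0.1,0],[-1,0,0,0,0]]]'
python3 -m handwheel '[[[-1,0,0,0.1,0],[-1,0,0,0,0]]]'
```

```text
t: 24.8
position: [548.0, -253.7, 94.2]
tcp_rot: [0.679, 0.734, 0.0, 0.0]
contact_force: [0.0, -0.0, -0.3]
gripper_width: 0.0
grasp_force: 0.0
t: 25.0
position: [547.9, -253.8, 93.0]
tcp_rot: [0.679, 0.735, 0.0, 0.0]
contact_force: [0.4, 0.6, 0.4]
gripper_width: -0.001
grasp_force: 0.0
t: 25.2
position: [547.7, -253.7, 91.8]
tcp_rot: [0.679, 0.735, 0.0, -0.0]
contact_force: [0.8, 0.1, -0.0]
gripper_width: -0.002
grasp_force: 0.0
```

```bash
python3 -m handwheel '[[[-1,0,0,0.05,0],[-1,0,0,0,0]]]'
python3 -m handwheel '[[[-1,0,0,0.05,0],[-1,0,0,0,0]]]'
python3 -m handwheel '[[[-1,0,0,0.05,0],[-1,0,0,0,0]]]'
```

```text
t: 25.4
position: [547.7, -253.8, 91.7]
tcp_rot: [0.679, 0.735, -0.0, 0.0]
contact_force: [-1.7, 0.7, 4.8]
gripper_width: 0.005
grasp_force: 2.3
t: 25.6
position: [547.7, -253.7, 91.6]
tcp_rot: [0.679, 0.735, -0.0, 0.0]
contact_force: [-2.9, 1.6, 9.7]
gripper_width: 0.003
grasp_force: 5.1
t: 25.8
position: [547.8, -253.7, 91.6]
tcp_rot: [0.679, 0.735, -0.0, 0.0]
contact_force: [-4.5, 1.7, 15.3]
gripper_width: 0.002
grasp_force: 7.7
```

```bash
python3 -m handwheel '[[[-1,0,0,-0.05,0],[-1,0.3,0,0,0],[-1,0.5,0,0,0],[-1,0.6,0,0,0],[-1,0.6,0,0,0]]]'
python3 -m handwheel '[[[-1,0.5,0,0,0],[-1,0,0,0,0]]]'
python3 - <<'E'
from h import *
cv2.imwrite('pics/a.png',grab('scene')[0][180:260,230:330])
p,d=grab('scene'); w=cloud('scene',d); z=w[...,2]; hsv=cv2.cvtColor(p,cv2.COLOR_BGR2HSV)
sh=(z>66)&(z<80)&(hsv[...,0]>15)&(hsv[...,0]<40)&(hsv[...,1]>80)&(w[...,0]>350)&(w[...,0]<700)&(w[...,1]>-350)
k,l,st,c=cv2.connectedComponentsWithStats(sh.astype(np.uint8))
for i in range(1,k):
    if st[i,4]>40: print(st[i,4],rect(w[l==i]),np.nanmax(w[l==i][:,1]).round(1))
go((540,-150,91.5))
E
```

```text
t: 26.3
position: [546.9, -235.0, 91.7]
tcp_rot: [0.679, 0.734, 0.0, 0.001]
contact_force: [-0.0, -2.7, 6.6]
gripper_width: 0.002
grasp_force: 3.0
t: 26.5
position: [546.5, -228.8, 91.7]
tcp_rot: [0.678, 0.735, 0.0, 0.001]
contact_force: [0.0, -0.4, 7.8]
gripper_width: 0.002
grasp_force: 3.7
342 (array([ 462.3, -246.3]), array([121.6,  53.3]), 87.3) -186.5
426 (array([ 548.8, -217.9]), array([154.6,  53.7]), -83.3) -138.3
606 (array([ 640.2, -236.7]), array([155.4,  53.5]), 88.6) -158.7
pos [ 546.5 -228.8   91.6] yaw 94.56 t 26.6
[ 540.  -150.    91.5] -> [ 7.9  -0.03  0.01]
```

```bash
python3 -m handwheel '[[[-1,0.4,0,0,0],[-1,0.6,0,0,0],[-1,0.6,0,0,0],[-1,0.6,0,0,0],[-1,0.6,0,0,0],[-1,0.6,0,0,0]]]'
python3 -m handwheel '[[[-1,0.6,0,0,0],[-1,0.6,0,0,0],[-1,0.6,0,0,0],[-1,0.6,0,0,0],[-1,0.6,0,0,0],[-1,0.5,0,0,0],[-1,0.4,0,0,0],[-1,0,0,0,0],[-1,0,0,0,0]]]'
python3 -m handwheel '[[[-1,0,0,-0.3,0],[-1,0,0,-1,0],[-1,0,0,-3,0],[-1,0,0,-4,0],[-1,-3,0,-4,0],[-1,-4,0,-2,0],[-1,-4,0,0,0],[-1,0,0,0,0],[-1,0,0,0,0]]]'
python3 - <<'E'
from h import *
for n in ('scene','top'):
    p,d=grab(n,n+'7.png'); w=cloud(n,d); z=w[...,2]; hsv=cv2.cvtColor(p,cv2.COLOR_BGR2HSV)
    sh=(z>60)&(z<80)&(hsv[...,0]>15)&(hsv[...,0]<40)&(hsv[...,1]>80)&(w[...,0]>350)&(w[...,0]<700)&(w[...,1]>-350)
    k,l,st,c=cv2.connectedComponentsWithStats(sh.astype(np.uint8))
    for i in range(1,k):
        if st[i,4]>40: print(n,st[i,4],rect(w[l==i]),np.nanmax(w[l==i][:,1]).round(1),np.median(z[l==i]))
go((540,-150,91.5))
E
```

```text
t: 27.2
position: [543.9, -196.0, 91.7]
tcp_rot: [0.679, 0.734, 0.0, 0.001]
contact_force: [0.9, -2.7, 6.0]
gripper_width: 0.003
grasp_force: 3.1
t: 28.1
position: [540.8, -156.2, 91.6]
tcp_rot: [0.679, 0.735, 0.0, 0.001]
contact_force: [0.2, -0.9, 7.2]
gripper_width: -0.0
grasp_force: 3.8
t: 29.0
position: [548.2, -266.4, 233.9]
tcp_rot: [0.679, 0.734, 0.0, -0.0]
contact_force: [-0.3, 0.2, -0.7]
gripper_width: 0.005
grasp_force: 0.0
scene 530 (array([ 459.7, -263.7]), array([155.4,  55.2]), 87.9) -185.6 70.32440794704902
scene 622 (array([ 639.6, -235. ]), array([160.9,  55.9]), 89.4) -154.5 71.28152960649668
scene 669 (array([ 539.4, -146.8]), array([157.2,  61.8]), -86.2) -66.8 70.78557919818748
top 555 (array([ 639.5, -214.3]), array([97.5, 50.2]), -89.9) -165.6 71.96826955722521
top 916 (array([ 540.5, -147.7]), array([152.2,  52.2]), -85.3) -73.0 71.99871173692219
top 306 (array([ 463.1, -216.7]), array([50.5, 50.1]), 89.2) -191.3 71.38334841370174
pos [ 548.6 -264.3  233.8] yaw 94.62 t 29.1
[ 540.  -150.    91.5] -> [11.45  0.07 14.24]
```

View pics/scene7.png

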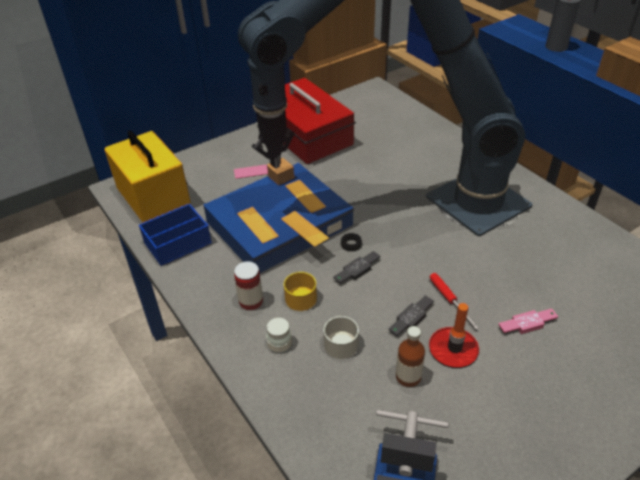

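```bash
python3 -m handwheel '[[[1,3.05,0,0,0],[1,3.05,0,0,0],[1,3.05,0,0,0],[1,3.05,0,0,0],[1,3.05,0.1,0,0],[1,0,0,3,0],[1,0,0,3,0],[1,0,0,3,0],[1,0,0,2.4,0],[1,0,0,0,0]]]'
python3 -m handwheel '[[[1,0,0,0,0],[1,0,0,0,0],[1,0,0,0,0]]]'
python3 - <<'E'
from h import *
go((537.5,-113,76))
E
```

```text
t: 30.1
position: [535.5, -111.8, 117.3]
tcp_rot: [0.678, 0.735, -0.001, -0.003]
contact_force: [0.8, -0.1, -0.7]
gripper_width: 1.0
grasp_force: 0.0
t: 30.4
position: [538.3, -113.4, 121.2]
tcp_rot: [0.678, 0.735, 0.001, 0.001]
contact_force: [-0.5, -0.1, 0.2]
gripper_width: 1.0
grasp_force: 0.0
pos [ 538.3 -113.4  121.2] yaw 94.56 t 30.4
[ 537.5 -113.    76. ] -> [ 0.05 -0.09  4.52]
```

```bash
python3 -m handwheel '[[[1,0,-0.08,2,0],[1,0,0,1.5,0],[1,0,0,0.7,0],[1,0,0,0.3,0],[1,0,0,0,0],[1,0,0,0,0]]]' 40
python3 -m handwheel '[[[0.4,0,0,0,0],[0.4,0,0,0,0],[-1,0,0,0,0],[-1,0,0,0,0],[-1,0,0,0,0],[-1,0,0,0,0],[-1,0,0,0,0],[-1,0,0,0,0]]]' 40
python3 -m handwheel '[[[-1,0,0,-0.5,0],[-1,0,0,-1,0],[-1,0,0,-3,0],[-1,0,0,-3,0],[-1,0,0,0,0],[-1,0,0,0,0],[-1,0,0,0,0]]]'
python3 - <<'E'
from h import *
for n in ('scene','top'):
    p,d=grab(n,n+'8.png'); w=cloud(n,d); z=w[...,2]; hsv=cv2.cvtColor(p,cv2.COLOR_BGR2HSV)
    sh=(z>100)&(z<190)&(hsv[...,0]>15)&(hsv[...,0]<40)&(hsv[...,1]>80)&(w[...,0]>450)&(w[...,0]<620)&(w[...,1]>-350)&(w[...,1]<0)
    k,l,st,c=cv2.connectedComponentsWithStats(sh.astype(np.uint8))
    for i in range(1,k):
        if st[i,4]>40:
            Q=w[l==i]; A=np.c_[Q[:,:2]-Q[:,:2].mean(0),np.ones(len(Q))]; 
            print(n,st[i,4],rect(Q),'plane',np.linalg.lstsq(A,Q[:,2],rcond=None)[0].round(3))
cv2.imwrite('pics/s8.png',cv2.resize(cv2.imread('pics/scene8.png')[120:280,200:400],None,fx=3,fy=3))
go((540,-113,76))
E
```

```text
t: 31.0
position: [537.2, -113.7, 75.5]
tcp_rot: [0.679, 0.735, 0.0, 0.0]
contact_force: [0.2, 0.0, 0.3]
gripper_width: 0.999
grasp_force: 0.0
t: 31.8
position: [537.0, -113.6, 74.9]
tcp_rot: [0.678, 0.735, 0.0, 0.0]
contact_force: [-1.1, -0.4, 4.8]
gripper_width: 0.566
grasp_force: 40.7
t: 32.5
position: [536.1, -113.7, 149.2]
tcp_rot: [0.679, 0.735, -0.0, -0.001]
contact_force: [0.6, -0.9, -0.9]
gripper_width: 0.563
grasp_force: 41.5
scene 55 (array([ 554.1, -209.3]), array([60.9, 29. ]), 39.2) plane [-3.40000e-02  1.08000e-01  1.44597e+02]
scene 298 (array([ 539.3, -105.2]), array([72.8, 59.2]), -77.7) plane [-1.10000e-02 -5.30000e-02  1.46872e+02]
top 71 (array([531. , -79.1]), array([47.2, 11.7]), 5.6) plane [-6.00000e-02  2.68000e-01  1.44552e+02]
pos [ 536.1 -113.5  148.9] yaw 94.55 t 32.6
[ 540. -113.   76.] -> [0.02 0.4  7.29]
```

View pics/s8.png

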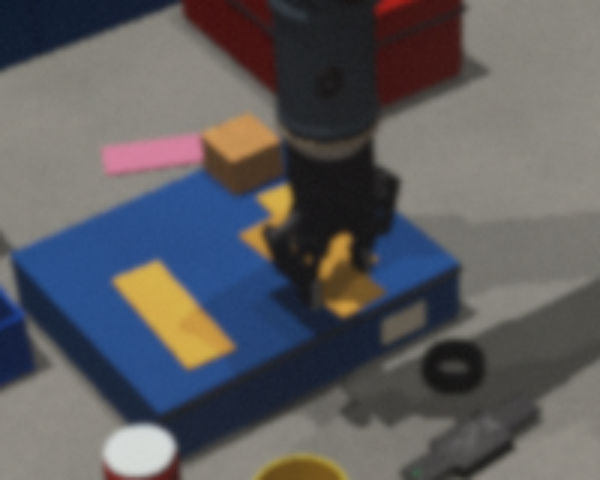

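```bash
cat > pads.py <<'E'
from h import *
for n in ('scene','top'):
    p,d=grab(n); w=cloud(n,d); z=w[...,2]; hsv=cv2.cvtColor(p,cv2.COLOR_BGR2HSV); x,y=w[...,0],w[...,1]
    m=(z>80)&(z<165)&(np.hypot(x-452,y-362)<35); 
    print(n,'brush',m.sum(), [round(np.percentile(a[m],q),1) for a in (x,y) for q in (2,50,98)])
    m=m&(z>146); print(m.sum(),np.nanmean(w[m],0).round(1))
    for b in ((472,232),(480,16)):
        m=(z>12)&(z<26)&(np.hypot(x-b[0],y-b[1])<90)&(hsv[...,1]<80)
        Q=w[m][:,:2]; c=Q.mean(0); ang=np.degrees(np.arctan2(*np.linalg.svd(Q-c,full_matrices=False)[2][0][::-1])); ang=(ang+90)%180-90
        # axis extents
        a=np.radians(ang); U=np.array([[np.cos(a),np.sin(a)],[-np.sin(a),np.cos(a)]]); V=(Q-c)@U.T
        e=[(np.percentile(V[:,i],1)+np.percentile(V[:,i],99))/2 for i in (0,1)]
        print(n,'pad',m.sum(),'mean',c.round(1),'extent centre',(c+np.array(e)@U).round(1),'ang',ang.round(1),rect(Q))
E
python3 pads.py
```

```text
scene brush 284 [np.float64(441.4), np.float64(456.7), np.float64(462.6), np.float64(357.4), np.float64(371.8), np.float64(378.6)]
86 [452.  368.1 153.2]
scene pad 709 mean [476.2 235. ] extent centre [474.2 234.6] ang 11.0 (array([473.3, 234.3]), array([156.1,  50.8]), 11.1)
scene pad 596 mean [480.4   9.8] extent centre [486.7  -1.1] ang 22.0 (array([475.1,   9.1]), array([158.4, 105.1]), 40.7)
top brush 131 [np.float64(436.1), np.float64(444.0), np.float64(457.0), np.float64(350.1), np.float64(357.0), np.float64(372.4)]
65 [446.5 361.3 155.4]
top pad 570 mean [470.5 230.3] extent centre [470.7 230.6] ang 11.1 (array([471.3, 230.9]), array([124.3, 116.9]), -32.1)
top pad 596 mean [475.1  11.9] extent centre [482.1  -4.6] ang 11.4 (array([482.6,  -7. ]), array([150. ,  96.7]), 11.1)
```

```bash
python3 -m handwheel '[[[-1,0,0,-2,8.59],[-1,0,0,-2,8.59],[-1,0,0,0,8.59],[-1,0,0,0,8.59],[-1,0,0,0,8.59],[-1,0,0,0,8.59],[-1,0,0,0,8.59],[-1,0,0,0,8.59],[-1,0,0,0,8.59],[-1,0,0,0,6.1]]]'
python3 -m handwheel '[[[-1,0,0,0,0],[-1,0.47,-4.39,0,0],[-1,0.47,-4.39,0,0],[-1,0.47,-4.39,0,0],[-1,0.47,-4.39,0,0],[-1,0.47,-4.39,0,0],[-1,0.47,-4.39,0,0],[-1,0.47,-4.39,0,0],[-1,0.47,-4.39,0,0],[-1,0,0,0,0]]]'
python3 -m handwheel '[[[-1,0,0,3,0],[-1,0,0,3,0],[-1,0,0,3,0],[-1,0,0,2,0],[-1,0,0,0,0],[-1,0,0,0,0],[-1,0,0,0,0]]]'
python3 - <<'E'
from h import *
print(ctrl.state()['q'].round(2))
for n in ('scene','top'):
    p,d=grab(n,n+'9.png'); w=cloud(n,d); z=w[...,2]; hsv=cv2.cvtColor(p,cv2.COLOR_BGR2HSV); x,y=w[...,0],w[...,1]
    m=(z>60)&(z<110)&(hsv[...,0]>15)&(hsv[...,0]<40)&(hsv[...,1]>80)&(x>350)&(x<650)&(y>150)&(y<320)
    Q=w[m]; A=np.c_[Q[:,:2]-Q[:,:2].mean(0),np.ones(len(Q))]
    if m.sum()>20: print(n,m.sum(),rect(Q),np.linalg.lstsq(A,Q[:,2],rcond=None)[0].round(3))
    m=(z>12)&(z<26)&(np.hypot(x-480,y-16)<90)&(hsv[...,1]<80)&(y>-35)
    print(n,'pad2',m.sum(),rect(w[m]),np.nanmean(w[m],0).round(1))
cv2.imwrite('pics/s9.png',cv2.resize(cv2.imread('pics/scene9.png')[220:380,330:530],None,fx=3,fy=3))
go((505.6,238.2,25))
E
```

```text
t: 33.7
position: [536.6, -113.4, 189.3]
tcp_rot: [0.996, 0.094, -0.0, -0.0]
contact_force: [-0.4, 0.8, -0.3]
gripper_width: 0.565
grasp_force: 41.5
t: 34.7
position: [504.0, 246.0, 189.4]
tcp_rot: [0.995, 0.104, -0.0, -0.002]
contact_force: [0.0, 0.4, -0.8]
gripper_width: 0.566
grasp_force: 41.6
t: 35.4
position: [506.6, 238.5, 80.9]
tcp_rot: [0.995, 0.097, 0.001, -0.0]
contact_force: [0.7, 0.9, -0.0]
gripper_width: 0.568
grasp_force: 41.6
[-0.53  0.61  0.01  1.93 -0.01  0.59 -1.89]
scene 540 (array([477.2, 234. ]), array([154.8,  54.7]), 13.4) [-4.0000e-03  4.1000e-02  7.6875e+01]
scene pad2 532 (array([484.1,  18.9]), array([152.2,  50. ]), 6.0) [485.2  19.2  16.8]
top 93 (array([477.2, 213.7]), array([150.1,  15.7]), 10.8) [ 4.0000e-03 -7.2000e-02  7.6914e+01]
top pad2 564 (array([475.9,  14.5]), array([133.7, 107.3]), -31.1) [478.3  15.4  17.8]
pos [506.5 238.5  81. ] yaw 11.16 t 35.5
[505.6 238.2  25. ] -> [-0.11  0.02  5.6 ]
```

View pics/s9.png

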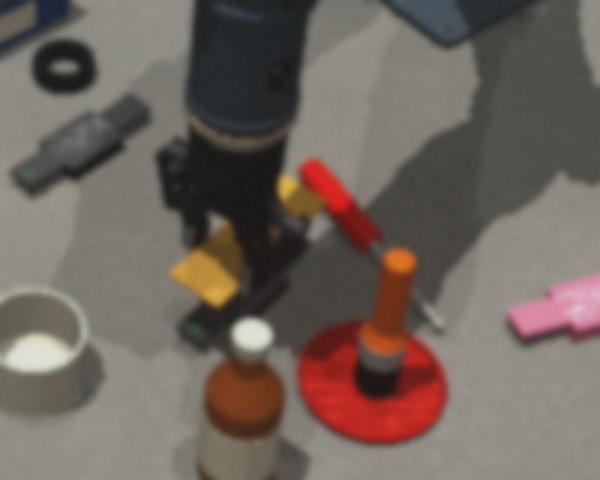

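```bash
python3 -m handwheel '[[[-1,-0.28,0,2,0],[-1,0,0,2,0],[-1,0,0,1,0],[-1,0,0,0.4,0],[-1,0,0,0,0],[-1,0,0,0,0]]]'
python3 -m handwheel '[[[-1,0,0,0.1,0],[-1,0,0,0.1,0],[-1,0,0,0,0]]]'
python3 -m handwheel '[[[-1,0,0,0.1,0],[-1,0,0,0,0]]]'
```

```text
t: 36.1
position: [503.6, 237.9, 26.5]
tcp_rot: [0.995, 0.097, 0.0, -0.0]
contact_force: [-0.2, -0.5, -0.5]
gripper_width: 0.564
grasp_force: 41.6
t: 36.4
position: [503.2, 237.8, 24.0]
tcp_rot: [0.995, 0.097, 0.0, -0.0]
contact_force: [-0.2, 0.5, -1.3]
gripper_width: 0.566
grasp_force: 41.6
t: 36.6
position: [503.2, 237.8, 23.6]
tcp_rot: [0.995, 0.097, 0.0, -0.0]
contact_force: [-2.2, -1.5, 9.3]
gripper_width: 0.565
grasp_force: 42.3
```

Contact made; release, lift, and look.

```bash
python3 -m handwheel '[[[-1,0,0,-0.05,0],[0.3,0,0,0,0],[0.3,0,0,0,0],[0.6,0,0,0,0],[0.6,0,0,0,0],[1,0,0,0,0],[1,0,0,0,0],[1,0,0,0,0],[1,0,0,0,0]]]'
python3 -m handwheel '[[[1,0,0,-1,0],[1,0,0,-3,0],[1,0,0,-4,0],[1,0,0,-4,0],[1,0,0,-4,0],[1,2,4,0,0],[1,2,4,0,0],[1,2,4,0,0],[1,0,0,0,0],[1,0,0,0,0]]]'
python3 - <<'E'
from h import *
for n in ('scene','top'):
    p,d=grab(n,n+'10.png'); w=cloud(n,d); z=w[...,2]; hsv=cv2.cvtColor(p,cv2.COLOR_BGR2HSV); x,y=w[...,0],w[...,1]
    m=(z>9)&(z<35)&(hsv[...,0]>15)&(hsv[...,0]<40)&(hsv[...,1]>80)&(x>350)&(x<650)&(y>150)&(y<320)
    Q=w[m]; A=np.c_[Q[:,:2]-Q[:,:2].mean(0),np.ones(len(Q))]
    if m.sum()>20: print(n,m.sum(),rect(Q),np.linalg.lstsq(A,Q[:,2],rcond=None)[0].round(3))
    m=(z>12)&(z<26)&(np.hypot(x-480,y-16)<90)&(hsv[...,1]<80)&(y>-35)
    print(n,'pad2',m.sum(),rect(w[m]),np.nanmean(w[m],0).round(1))
    sh=(z>60)&(z<80)&(hsv[...,0]>15)&(hsv[...,0]<40)&(hsv[...,1]>80)&(x>350)&(x<700)&(y>-350)&(y<0)
    k,l,st,c=cv2.connectedComponentsWithStats(sh.astype(np.uint8))
    for i in range(1,k):
        if st[i,4]>40: print(n,'shim',st[i,4],rect(w[l==i]))
a=cv2.resize(cv2.imread('pics/scene10.png')[230:380,360:500],None,fx=2.8,fy=2.8)
b=cv2.resize(cv2.imread('pics/top10.png')[200:280,180:330],None,fx=2.6,fy=2.6)
H=max(a.shape[0],b.shape[0]);o=np.zeros((H,a.shape[1]+b.shape[1],3),np.uint8);o[:a.shape[0],:a.shape[1]]=a;o[:b.shape[0],a.shape[1]:]=b
cv2.imwrite('pics/s10.png',o)
go((639,-247,250))
E
```

```text
t: 37.5
position: [503.1, 237.7, 23.3]
tcp_rot: [0.995, 0.097, -0.0, -0.0]
contact_force: [0.1, -1.1, -0.7]
gripper_width: 1.0
grasp_force: 0.0
t: 38.5
position: [585.4, 130.2, 183.8]
tcp_rot: [0.995, 0.096, 0.0, 0.0]
contact_force: [0.1, 0.8, -0.2]
gripper_width: 1.003
grasp_force: 0.0
scene 980 (array([471.8, 233.8]), array([157. ,  53.9]), 11.6) [3.0000e-03 6.0000e-03 1.9138e+01]
scene pad2 356 (array([498.5,  20.8]), array([123.2,  48.5]), 13.1) [507.2  20.1  16.7]
scene shim 544 (array([ 461.4, -262. ]), array([155.3,  54.1]), 86.5)
scene shim 628 (array([ 639.8, -234.8]), array([159.1,  52.8]), 88.0)
top pad2 566 (array([476.6,  20.9]), array([150.6,  73.3]), 15.4) [476.7  15.1  17.9]
top shim 855 (array([ 638.2, -239.7]), array([148.3,  50.8]), 88.1)
top shim 927 (array([ 460.2, -264.9]), array([149. ,  50.9]), 87.1)
pos [584.5 132.5 183.6] yaw 11.19 t 38.6
[ 639. -247.  250.] -> [-2.02 38.28 -6.67]
```

View pics/s10.png

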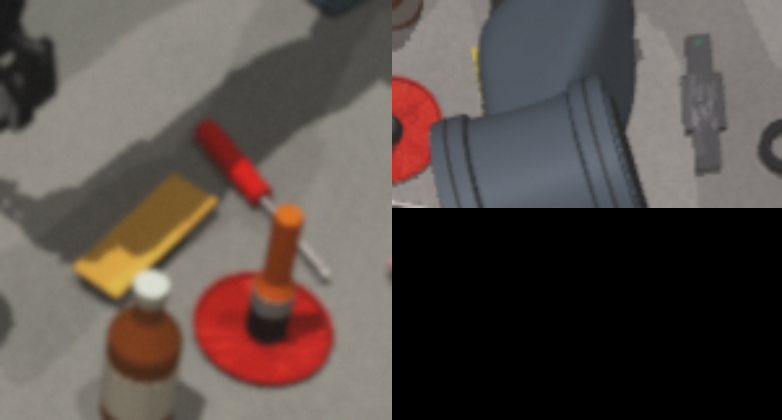

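```bash
python3 -m handwheel '[[[-1,-0.23,4.25,0,0],[-1,-0.23,4.25,0,0],[-1,-0.23,4.25,0,0],[-1,-0.23,4.25,0,0],[-1,-0.23,4.25,0,0],[-1,-0.23,4.25,0,0],[-1,-0.23,4.25,0,0],[-1,-0.23,4.25,0,0],[-1,-0.23,4.25,0,0],[-1,0,0,0,0]]]'
python3 -m handwheel '[[[-1,0,0,0,-8.59],[-1,0,0,0,-8.59],[-1,0,0,0,-8.59],[-1,0,0,0,-8.59],[-1,0,0,0,-8.59],[-1,0,0,2,-8.59],[-1,0,0,2,-8.59],[-1,0,0,2,-8.59],[-1,0,0,1,-8.55],[-1,0,0,0,0]]]'
python3 -m handwheel '[[[-1,0,0,0,0],[-1,0,0,0,0],[-1,0,0,0,0]]]'
python3 - <<'E'
from h import *
for n in ('top',):
    p,d=grab(n); w=cloud(n,d); z=w[...,2]; hsv=cv2.cvtColor(p,cv2.COLOR_BGR2HSV); x,y=w[...,0],w[...,1]
    for a,b,hl in ((12,35,1),(9,26,0)):
      y0=(150,320) if hl else (-35,80)
      m=(z>a)&(z<b)&(((hsv[...,0]>15)&(hsv[...,0]<40)&(hsv[...,1]>80)) if hl else hsv[...,1]<70)&(x>380)&(x<580)&(y>y0[0])&(y<y0[1])
      k,l,st,c=cv2.connectedComponentsWithStats(m.astype(np.uint8)); i=1+st[1:,4].argmax(); Q=w[l==i][:,:2]
      v=np.linalg.svd(Q-Q.mean(0),full_matrices=False)[2][0]; print(n,hl,st[i,4],rect(Q),Q.mean(0).round(1),np.degrees(np.arctan(v[1]/v[0])).round(1))
go((639,-247,91.7))
E
```

```text
t: 39.6
position: [637.8, -254.2, 183.3]
tcp_rot: [0.996, 0.094, -0.0, 0.002]
contact_force: [-0.6, 0.2, 0.1]
gripper_width: 0.004
grasp_force: 0.0
t: 40.6
position: [637.9, -245.8, 111.7]
tcp_rot: [0.715, 0.699, -0.0, -0.002]
contact_force: [0.4, 0.3, 1.1]
gripper_width: 0.003
grasp_force: 0.0
t: 40.9
position: [639.3, -247.4, 114.3]
tcp_rot: [0.717, 0.697, 0.0, 0.001]
contact_force: [0.2, -0.6, 0.7]
gripper_width: 0.003
grasp_force: 0.0
top 1 877 (array([469.8, 230.6]), array([151.2,  50.9]), 12.3) [469.1 230.3] 12.1
top 0 622 (array([479.,  15.]), array([151.8,  46.6]), 6.0) [477.8  15.1] 5.3
pos [ 639.2 -247.5  114.2] yaw 88.34 t 41.0
[ 639.  -247.    91.7] -> [ 0.05 -0.02  2.25]
```

```bash
python3 -m handwheel '[[[-1,0,0,1.2,0],[-1,0,0,0.6,0],[-1,0,0,0.3,0],[-1,0,0,0.1,0],[-1,0,0,0,0],[-1,0,0,0,0]]]'
python3 -m handwheel '[[[-1,0,0,0.05,0],[-1,0,0,0,0]]]'
python3 -m handwheel '[[[-1,0,0,0.05,0],[-1,0,0,0,0]]]'
```

```text
t: 41.55
position: [638.0, -247.6, 91.7]
tcp_rot: [0.717, 0.697, -0.0, -0.001]
contact_force: [-6.0, 1.6, 10.2]
gripper_width: -0.004
grasp_force: 4.9
t: 41.75
position: [638.0, -247.6, 91.7]
tcp_rot: [0.717, 0.697, -0.0, -0.0]
contact_force: [-6.7, 2.6, 13.9]
gripper_width: 0.003
grasp_force: 6.9
t: 41.95
position: [638.1, -247.6, 91.7]
tcp_rot: [0.717, 0.697, -0.0, -0.0]
contact_force: [-7.9, 1.6, 18.2]
gripper_width: 0.003
grasp_force: 8.9
```

```bash
python3 -m handwheel '[[[-1,0,0,-0.1,0],[-1,0.3,0,0,0],[-1,0.5,0,0,0],[-1,0.6,0,0,0],[-1,0.6,0,0,0]]]'
python3 -m handwheel '[[[-1,0.6,0,0,0],[-1,0.6,0,0,0],[-1,0.6,0,0,0],[-1,0.6,0,0,0],[-1,0.6,0,0,0]]]'
python3 -m handwheel '[[[-1,0.6,0,0,0],[-1,0.6,0,0,0],[-1,0.6,0,0,0],[-1,0.6,0,0,0],[-1,0.6,0,0,0],[-1,0.6,0,0,0],[-1,0.5,0,0,0],[-1,0.3,0,0,0],[-1,0,0,0,0],[-1,0,0,0,0]]]'
python3 -m handwheel '[[[-1,0,0,-0.3,0],[-1,0,0,-1,0],[-1,0,0,-3,0],[-1,0,0,-4,0],[-1,-3,0,-4,0],[-1,-4,0,0,0],[-1,-4,0,0,0],[-1,0,0,0,0],[-1,0,0,0,0]]]'
python3 - <<'E'
from h import *
for n in ('scene','top'):
    p,d=grab(n); w=cloud(n,d); z=w[...,2]; hsv=cv2.cvtColor(p,cv2.COLOR_BGR2HSV)
    sh=(z>60)&(z<80)&(hsv[...,0]>15)&(hsv[...,0]<40)&(hsv[...,1]>80)&(w[...,0]>350)&(w[...,0]<700)&(w[...,1]>-350)
    k,l,st,c=cv2.connectedComponentsWithStats(sh.astype(np.uint8))
    for i in range(1,k):
        if st[i,4]>40: print(n,st[i,4],rect(w[l==i]),np.nanmax(w[l==i][:,1]).round(1),np.median(z[l==i]))
go((640,-112,200))
E
```

```text
t: 42.45
position: [639.8, -229.0, 91.7]
tcp_rot: [0.717, 0.697, -0.0, 0.001]
contact_force: [-1.6, -3.5, 6.0]
gripper_width: -0.001
grasp_force: 2.8
t: 42.95
position: [640.6, -199.0, 91.7]
tcp_rot: [0.717, 0.697, -0.0, 0.001]
contact_force: [-0.1, -4.3, 5.3]
gripper_width: 0.0
grasp_force: 2.9
t: 43.95
position: [642.0, -154.0, 91.7]
tcp_rot: [0.717, 0.697, 0.0, 0.001]
contact_force: [0.4, -0.6, 6.7]
gripper_width: 0.003
grasp_force: 3.1
t: 44.85
position: [637.8, -265.0, 214.3]
tcp_rot: [0.718, 0.696, -0.0, -0.0]
contact_force: [0.5, 1.3, 0.4]
gripper_width: -0.0
grasp_force: 0.0
scene 533 (array([ 462. , -261.9]), array([155.7,  55.7]), 85.2) -185.7 70.6281511282688
scene 711 (array([ 641.8, -142.7]), array([158. ,  60.6]), 86.4) -63.3 71.08008999004569
top 882 (array([ 643.1, -145.3]), array([150.4,  54. ]), 89.1) -70.3 71.75268336260416
pos [ 638.5 -262.4  214.4] yaw 88.48 t 45.0
[ 640. -112.  200.] -> [15.03 -0.25  1.46]
```

```bash
python3 -m handwheel '[[[1,3.04,0,0,0],[1,3.04,0,0,0],[1,3.04,0,0,0],[1,3.04,0,0,0],[1,3.04,0.08,0,0],[1,0,0,3,0],[1,0,0,3,0],[1,0,0,3,0],[1,0,0,0,0],[1,0,0,0,0]]]'
python3 -m handwheel '[[[1,0,0,0,0],[1,0,0,0,0],[1,0,0,0,0]]]'
python3 - <<'E'
from h import *
go((643.5,-111,75.3))
E
```

```text
t: 45.95
position: [643.4, -110.5, 124.8]
tcp_rot: [0.716, 0.698, 0.0, -0.0]
contact_force: [0.8, 0.0, 0.5]
gripper_width: 1.002
grasp_force: 0.0
t: 46.25
position: [643.9, -111.8, 125.6]
tcp_rot: [0.717, 0.697, 0.001, 0.001]
contact_force: [-0.2, -0.4, -1.2]
gripper_width: 0.999
grasp_force: 0.0
pos [ 643.9 -111.8  125.6] yaw 88.4 t 46.2
[ 643.5 -111.    75.3] -> [ 0.08 -0.05  5.03]
```

```bash
python3 -m handwheel '[[[1,0,-0.04,2.5,0],[1,0,0,1.5,0],[1,0,0,0.7,0],[1,0,0,0.3,0],[1,0,0,0,0],[1,0,0,0,0]]]' 40
python3 -m handwheel '[[[0.4,0,0,0,0],[0.4,0,0,0,0],[-1,0,0,0,0],[-1,0,0,0,0],[-1,0,0,0,0],[-1,0,0,0,0],[-1,0,0,0,0],[-1,0,0,0,0]]]' 40
python3 -m handwheel '[[[-1,0,0,-0.5,0],[-1,0,0,-1,0],[-1,0,0,-3,0],[-1,0,0,-3,0],[-1,0,0,-3,0],[-1,0,0,0,0],[-1,0,0,0,0]]]'
python3 -m handwheel '[[[-1,0,0,0,8.59],[-1,0,0,0,8.59],[-1,0,0,0,8.59],[-1,0,0,0,8.59],[-1,0,0,0,8.59],[-1,0,0,0,8.59],[-1,0,0,0,8.59],[-1,0,0,0,8.59],[-1,0,0,0,8.59],[-1,0,0,0,5.6]]]'
python3 -m handwheel '[[[-1,0,0,0,0],[-1,-2.95,-3.57,0,0],[-1,-2.95,-3.57,0,0],[-1,-2.95,-3.57,0,0],[-1,-2.95,-3.57,0,0],[-1,0,0,0,0],[-1,0,0,0,0],[-1,0,0,0,0]]]'
python3 - <<'E'
from h import *
go((512.7,19.3,81))
E
```

```text
t: 46.85
position: [643.3, -111.8, 74.9]
tcp_rot: [0.717, 0.697, 0.0, 0.0]
contact_force: [-0.1, 0.1, -0.4]
gripper_width: 1.002
grasp_force: 0.0
t: 47.65
position: [643.1, -111.8, 74.5]
tcp_rot: [0.717, 0.697, 0.0, 0.0]
contact_force: [-1.0, 0.3, 3.7]
gripper_width: 0.567
grasp_force: 40.8
t: 48.35
position: [643.1, -111.9, 180.3]
tcp_rot: [0.717, 0.697, 0.0, 0.001]
contact_force: [-0.2, -0.2, -0.9]
gripper_width: 0.565
grasp_force: 41.5
t: 49.35
position: [642.1, -111.6, 177.9]
tcp_rot: [0.999, 0.045, -0.001, -0.0]
contact_force: [-0.6, -0.0, -1.0]
gripper_width: 0.563
grasp_force: 41.5
t: 50.15
position: [512.4, 18.2, 179.2]
tcp_rot: [0.999, 0.048, 0.0, 0.0]
contact_force: [0.8, 0.0, -0.1]
gripper_width: 0.567
grasp_force: 41.5
pos [512.4  18.2 179.2] yaw 5.54 t 50.1
[512.7  19.3  81. ] -> [ 0.03 -0.11  9.82]
```

```bash
python3 -m handwheel '[[[-1,0.03,-0.1,3,0],[-1,0,0,3,0],[-1,0,0,3,0],[-1,0,0,1,0],[-1,0,0,0,0],[-1,0,0,0,0],[-1,0,0,0,0]]]'
python3 - <<'E'
from h import *
for n in ('scene','top'):
    p,d=grab(n,n+'11.png'); w=cloud(n,d); z=w[...,2]; hsv=cv2.cvtColor(p,cv2.COLOR_BGR2HSV); x,y=w[...,0],w[...,1]
    m=(z>60)&(z<110)&(hsv[...,0]>15)&(hsv[...,0]<40)&(hsv[...,1]>80)&(x>350)&(x<650)&(y>-60)&(y<100)
    Q=w[m]; A=np.c_[Q[:,:2]-Q[:,:2].mean(0),np.ones(len(Q))]
    if m.sum()>20: print(n,m.sum(),rect(Q),np.linalg.lstsq(A,Q[:,2],rcond=None)[0].round(3))
go((512.7,19.3,24))
E
```

```text
t: 50.85
position: [512.9, 19.8, 80.5]
tcp_rot: [0.999, 0.048, 0.001, -0.0]
contact_force: [-0.0, -1.1, 0.8]
gripper_width: 0.564
grasp_force: 41.6
scene 493 (array([528.8,  19.3]), array([244.4,  73.3]), -2.0) [-5.0000e-03  7.2000e-02  7.6555e+01]
top 51 (array([523. , -10.5]), array([232.3,  16.8]), -3.0) [-7.0000e-02 -5.5000e-02  7.6201e+01]
pos [512.7  20.   80.4] yaw 5.49 t 51.0
[512.7  19.3  24. ] -> [-0.02  0.07  5.64]
```

```bash
python3 -m handwheel '[[[-1,0,0.05,2,0],[-1,0,0,2,0],[-1,0,0,1,0],[-1,0,0,0.4,0],[-1,0,0,0.2,0],[-1,0,0,0,0],[-1,0,0,0,0]]]'
python3 -m handwheel '[[[-1,0,0,0.1,0],[-1,0,0,0,0]]]'
```

```text
t: 51.65
position: [512.3, 19.5, 23.8]
tcp_rot: [0.999, 0.048, 0.0, 0.0]
contact_force: [0.1, -0.9, -2.4]
gripper_width: 0.563
grasp_force: 42.0
t: 51.85
position: [512.4, 19.5, 23.0]
tcp_rot: [0.999, 0.048, 0.001, -0.0]
contact_force: [-0.5, -2.2, 7.2]
gripper_width: 0.569
grasp_force: 42.5
```

```bash
python3 -m handwheel '[[[0.3,0,0,0,0],[0.3,0,0,0,0],[0.6,0,0,0,0],[0.6,0,0,0,0],[1,0,0,0,0],[1,0,0,0,0],[1,0,0,0,0],[1,0,0,0,0]]]'
python3 -m handwheel '[[[1,0,0,-1,0],[1,0,0,-3,0],[1,0,0,-4,0],[1,0,0,-4,0],[1,0,0,-4,0],[1,0,0,-4,0],[1,1,4,0,0],[1,1,4,0,0],[1,0,4,0,0],[1,0,4,0,0]]]'
python3 -m handwheel '[[[1,0,4,0,0],[1,0,4,0,0],[1,0,4,0,0],[1,0,4,0,0],[1,0,0,0,0],[1,0,0,0,0]]]'
python3 - <<'E'
from h import *
P={'scene':((474,234.2),(482.4,17.2)),'top':((471,230.8),(478.6,15.2))}
for n in ('scene','top'):
    p,d=grab(n,n+'12.png'); w=cloud(n,d); z=w[...,2]; hsv=cv2.cvtColor(p,cv2.COLOR_BGR2HSV); x,y=w[...,0],w[...,1]
    for (a,b) in P[n]:
        m=(z>13)&(z<35)&(hsv[...,0]>15)&(hsv[...,0]<40)&(hsv[...,1]>80)&(np.hypot(x-a,y-b)<100)&(x<575)
        k,l,st,c=cv2.connectedComponentsWithStats(m.astype(np.uint8)); i=1+st[1:,4].argmax(); Q=w[l==i]
        v=np.linalg.svd(Q[:,:2]-Q[:,:2].mean(0),full_matrices=False)[2][0]
        A=np.c_[Q[:,:2]-Q[:,:2].mean(0),np.ones(len(Q))]
        print(n,rect(Q),'pad',(a,b),np.degrees(np.arctan(v[1]/v[0])).round(1),np.linalg.lstsq(A,Q[:,2],rcond=None)[0].round(3))
a=cv2.resize(cv2.imread('pics/scene12.png')[200:400,200:560],None,fx=2.2,fy=1.5*1.4667)
cv2.imwrite('pics/s12.png',a)
E
```

```text
t: 52.65
position: [512.0, 19.5, 22.3]
tcp_rot: [0.999, 0.048, -0.0, -0.0]
contact_force: [-0.1, 0.7, 0.0]
gripper_width: 1.003
grasp_force: 0.0
t: 53.65
position: [547.2, -139.2, 223.2]
tcp_rot: [0.999, 0.048, 0.0, 0.0]
contact_force: [0.0, 1.0, -0.6]
gripper_width: 0.998
grasp_force: 0.0
t: 54.25
position: [561.9, -298.0, 222.6]
tcp_rot: [0.999, 0.047, -0.0, -0.0]
contact_force: [0.3, -0.2, 0.7]
gripper_width: 1.001
grasp_force: 0.0
scene (array([472.5, 234.2]), array([155.3,  55.8]), 12.7) pad (474, 234.2) 11.5 [-2.0000e-03  1.9000e-02  1.9321e+01]
scene (array([483. ,  19.3]), array([152.9,  55.8]), 5.9) pad (482.4, 17.2) 6.0 [-2.0000e-03  1.7000e-02  1.8915e+01]
top (array([470.2, 230.4]), array([151.2,  50.3]), 12.5) pad (471, 230.8) 11.9 [-2.0000e-03 -1.0000e-03  2.0324e+01]
top (array([479.2,  16.7]), array([150.9,  49.5]), 5.7) pad (478.6, 15.2) 5.5 [ 2.0000e-03 -1.2000e-02  2.0389e+01]
```

View pics/s12.png

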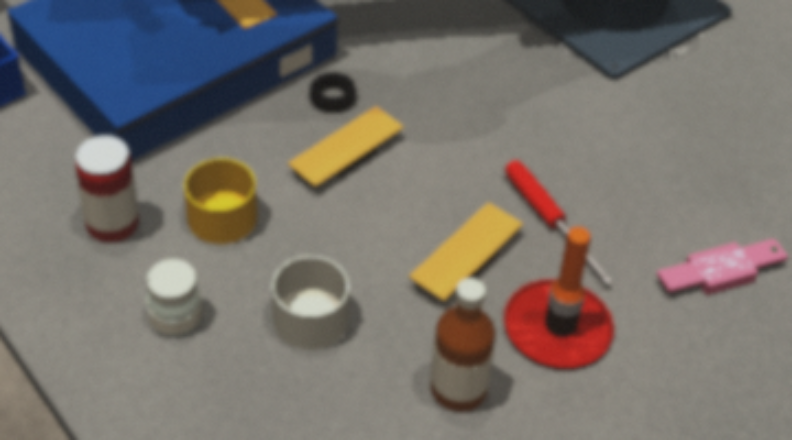

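Both shims lie flat and within about 1 mm along the pads. The brush stands upright on the saucer and the bystanders have not moved, so I'm handing in.

```bash
python3 -c "
from rig import order
print(order.close_job())"
```

```text
the job is handed in; nothing more can be done
None
```

The job is handed in at about 54 s, with no verdict returned: only two pads were on the bench, so both were pasted left to right, the brush was rinsed and stood upright on its saucer, and a shim lies flat on each pad within about 2 mm of centre, with the third shim left on the step.

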